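# Hold out the index plunger of the unfinished mosaic's turntable

## Robot

A 7-joint arm with a two-finger parallel gripper is mounted at the origin on the work surface. World frame = base frame: x ahead of the robot, y to its left, z up, the work surface at z = 0. Lengths are in mm, angles in rad, forces in N, time in s.
With the tool pointing down it reaches from about 425 to 1025 mm from the base axis. Payload 9.4 kg.
Tool frame: the origin (TCP) lies between the finger pads; the fingertips stand 22 mm ahead of it and the grasp point (between the pads) lies 3 mm ahead of it (ctrl.tip_extent is the distance from the TCP to the fingertips, in mm); z points along the fingers, x is the direction in which the jaws open and shut, and the axes are right-handed (so a half turn about z gives the same grasp; the last joint's range is limited). The gripper opens to 85 mm and grips with 20 to 120 N. Pads are 22 mm wide; open, the fingers measure 114 mm over their backs; the gripper's body (76 mm by 85 mm) begins 54 mm behind the grasp point. The pads swing forward as they close: fully open they stand 13 mm farther back than shut.
Start: joints at [1.256, 0.599, -0.003, 1.599, 0.002, 0.943, -0.08], TCP at [170.776, -704.599, 253.275] pointing down, gripper open.
Joint ranges: [-2.57, 2.57], [-0.35, 1.97], [-1.29, 1.29], [0.11, 2.56], [-1.05, 4.19], [0.11, 1.86], [-2.63, 2.63]. Speed limits (rad/s): [2.22, 2.22, 3.01, 3.01, 3.14, 3.14, 3.14].

## Interface

Orientations are given as a unit quaternion [x, y, z, w].
In Python, from plant import ctrl, camera, calibration, sign_off gives the robot as it stands.
- The arm moves only by the tool drive_tool, never from a script. Its argument "moves" is a list of rows, each a list of 3 entries, a list of its own where there are three numbers: the shift along the tool's x, y, z in cm, then the turn, a rotation vector about the tool's x, y, z in degrees, then the opening in per cent of the stroke, from 0 (shut) to 100 (fully open). A call has 1 to 10 rows; each row shifts and turns the commanded pose from where the row before left it, along the tool's axes as they then stand; what a row does not reach is not made up. A row lasts 1/12 s, in which the tool goes at most 41.7 mm and 7.16 degrees, less where a joint would pass 70% of its speed; a pose out of reach is approached as far as the arm can. A call with a gripper value outside its range is refused whole. The fingers move at their own pace and stop on an object; "squeeze" is the grip in N (left out, the last holds). Time passes only in rows, so rows that do not move let the fingers close. It gives the time, the measured TCP pose, the force and the opening at its end, in the units of the state.
- ctrl.read_state(): the state, without advancing time (a new reading comes with each control period).
- camera(name): name is "scene" or "top"; returns (picture, depth): 480x640x3 uint8, blue, green, red; 480x640 float32, mm along the optical axis (not along the pixel's ray), 0 where there is no reading.
- calibration(name): a dict with "camera_matrix" (3x3 intrinsics, pixels), "rvec" (rotation vector, rad) and "tvec" (3), from world to camera coordinates, as OpenCV has them. Camera axes: x right, y down, z forward; pixel columns grow to the right and rows downward; lengths in mm; the calibration is good to about 2 mm. A picture is of the moment at which its call begins. calibration takes no time and is no camera call.
- sign_off(): hands the job in, once; it reports no verdict.
The state is a dict: "time": time; "joint_pos": joint angles; "joint_vel": joint speeds; "joint_torque": joint torques, N m; "tool_pos": TCP position; "eef_rot": TCP orientation; "ft_force": force on the tool from outside, world axes, zero at the start; "moment": the same for the moment, N m; "finger_gap": finger opening in mm.
Only numpy, scipy, OpenCV 4.12 (cv2) and the standard library are available. Lean on these libraries where they do the work, as an engineer would, in place of code of your own. Each camera call takes 0.05 s, during which the arm holds its last target. There are 200 camera calls.

## Task

One of the two turntables carries the unfinished mosaic, the one with a bare wedge; it is to be turned so that the tile layer can go on with it. Pull that turntable's index plunger up by its knob until it is fully back, clear of its hole, and finish while still gripping it and holding it there: do not let go. Leave the finished mosaic and its plunger alone, keep the unfinished mosaic in its place, and disturb nothing else on the bench.

Things in the scene. Friction and masses are not known exactly. Their poses are not given: they have to be found in the camera images.
- turntable_left: The left (+y side) bench turntable, bolted down; origin on the bench under its rotation axis, z up. Aluminium index plate 340 mm across (top 46 mm above the bench) with 24 holes near its edge. A grey bracket (44 mm wide, top at 78 mm, out to 199 mm from the axis) at its own -x side carries an upright index plunger, 156 mm from the axis, whose pin sits in a hole and locks the table.
- axis_left (a point): Centre of the left turntable's plywood platter (270 mm across), on its top face, 62 mm above the bench.
- plunger_left (a joint): Lift of the left turntable's index plunger, in m, straight up: 0 = pin seated 10 mm deep, through the index plate; 0.010 = pin tip just out of the hole; 0.016 = fully back on its stop. The spring pulls it down with about 7 N when seated, 15 N fully back, and shuts it when let go.
- knob_left_center (a point): Centre of the left plunger's pull knob: plain black upright cylinder, 32 mm across, 28 mm high; when seated its centre is 107 mm and its top 121 mm above the bench. Below it is a 19 to 24 mm wide sleeve, then the bracket, 15 mm under the knob. It rises with the plunger and does not tilt.
- knob_left: The same left knob; origin at the centre of its underside, 14 mm below its centre.
- turntable_right: The right (-y side) bench turntable, bolted down; origin on the bench under its rotation axis, z up. Aluminium index plate 340 mm across (top 46 mm above the bench) with 24 holes near its edge. A grey bracket (44 mm wide, top at 78 mm, out to 199 mm from the axis) at its own -x side carries an upright index plunger, 156 mm from the axis, whose pin sits in a hole and locks the table.
- axis_right (a point): Centre of the right turntable's plywood platter (270 mm across), on its top face, 62 mm above the bench.
- plunger_right (a joint): Lift of the right turntable's index plunger, in m, straight up: 0 = pin seated 10 mm deep, through the index plate; 0.010 = pin tip just out of the hole; 0.016 = fully back on its stop. The spring pulls it down with about 7 N when seated, 15 N fully back, and shuts it when let go.
- knob_right_center (a point): Centre of the right plunger's pull knob: plain black upright cylinder, 32 mm across, 28 mm high; when seated its centre is 107 mm and its top 121 mm above the bench. Below it is a 19 to 24 mm wide sleeve, then the bracket, 15 mm under the knob. It rises with the plunger and does not tilt.
- knob_right: The same right knob; origin at the centre of its underside, 14 mm below its centre.
- unfinished_center (a point): The unfinished mosaic roundel in a steel hoop, 255 mm across, 22 mm high, of tan cut tiles, lying centred on one of the platters (top 84 mm above the bench); it may be on either, turned any way. Point: its centre, half-way up. About a third of it, one wedge, is still bare: there the smooth pale base shows, 10 mm lower than the tiles.
- finished_center (a point): The finished mosaic roundel in a steel hoop, 255 mm across, 22 mm high, of tan cut tiles, lying centred on one of the platters (top 84 mm above the bench); it may be on either, turned any way. Point: its centre, half-way up. Tiles fill it all round, no gap.
- hammer: Bystander: hammer, 240 mm, lying on the bench left of the left turntable.
- tile_tray: Bystander: grey tray of tile pieces, 90 x 75 x 40 mm, right of the right turntable; origin under its centre.
- tile_stack: Bystander: stack of four 100 mm square tiles, 44 mm high, near right; origin under its centre.

How it is judged:
By the outcome, as a careful person would: the job done as asked, in the order asked, and still so for the second after the job is handed in, while the arm keeps its last pose, push and grip.
It also fails if it takes over 32 s, if anything falls off the work surface, if the arm or the gripper's body presses on something with over 40 N, if the wrist force passes 120 N, or if a joint passes its speed limit or range.

## Working session

There is one attempt and no reset: what is moved stays moved. The work goes in short steps, Python scripts to look and compute and a tool call to move; the robot and the scene stay as the last step left them, time stands still between calls to the robot, and variables do not carry over. Pictures are saved under pics/ and viewed, about 8 in all and at most 12, crops included, and the job is handed in when it is done.

Besides the shell and the picture viewer there is one more tool, called after "Emit:" by a JSON object that holds its "name" and its "arguments", one argument or row to a line. drive_tool: Moves the arm, as the interface text tells. Its arguments: {"type":"object","properties":{"moves":{"type":"array","items":{"type":"array"}},"squeeze":{"type":"number"}},"required":["moves"]}

```bash
mkdir -p pics
python3 - <<'E'
from plant import ctrl,camera,calibration
import cv2,numpy as np
for n in("top","scene"):
    p,d=camera(n); cv2.imwrite(f"pics/{n}1.png",p); np.save(f"{n}d.npy",d)
    c=calibration(n); R=cv2.Rodrigues(np.array(c["rvec"]))[0]; print(n,(-R.T@np.array(c["tvec"]).ravel()).round(),np.array(c["camera_matrix"]).round(1).tolist(),R.round(2).tolist())
print(ctrl.read_state())
E
```

```text
top [ 316.    4. 1678.] [[614.8, 0.0, 325.2], [0.0, 614.8, 236.9], [0.0, 0.0, 1.0]] [[-0.02, -1.0, -0.01], [-0.99, 0.02, -0.12], [0.12, 0.01, -0.99]]
scene [1236.  420. 1372.] [[575.9, 0.0, 321.8], [0.0, 575.9, 235.5], [0.0, 0.0, 1.0]] [[-0.49, 0.87, -0.0], [0.74, 0.42, -0.53], [-0.46, -0.26, -0.85]]
{'time': 0.1, 'joint_pos': array([ 1.25631411,  0.60006002, -0.00255494,  1.6000224 ,  0.00178694,
        0.94291082, -0.07983245]), 'joint_vel': array([-0.00161238, -0.00259303,  0.00155625, -0.0011376 , -0.00252797,
        0.00046681,  0.00038189]), 'joint_torque': array([ 6.26707784e-03, -7.77976871e+01,  1.57034822e+00, -2.58621418e+01,
        1.26878911e-02,  5.46791707e-03,  3.10856467e-05]), 'tool_pos': array([ 170.68425294, -704.23160592,  252.50217209]), 'eef_rot': array([ 7.85994378e-01, -6.18233248e-01, -5.82777367e-04, -3.86250159e-04]), 'ft_force': array([ 0.28561338,  0.60834641, -0.27804789]), 'moment': array([-0.01005996,  0.00441593, -0.04696898]), 'finger_gap': 85.45239615923833}
```

View pics/top1.png

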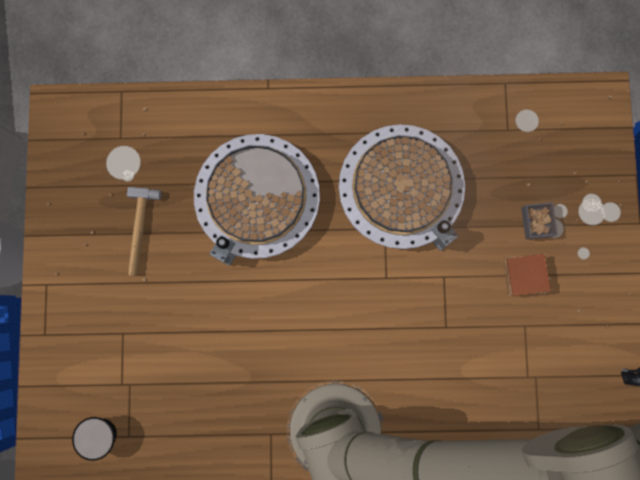

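View pics/scene1.png

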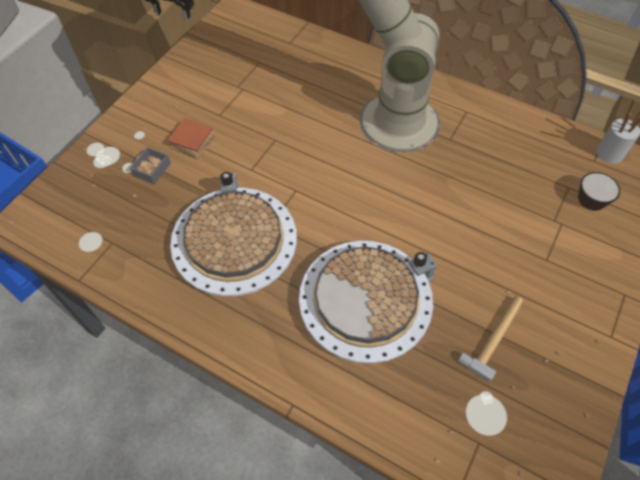

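The unfinished mosaic, with its bare wedge, is on the left turntable. It is at about (256,195) in top, with its knob near (222,243), and in scene the knob is near (421,260). Next I measure the knob and the axis.

```bash
cat > h.py <<'E'
import cv2,numpy as np
from plant import calibration
def ray(n,uv):
    c=calibration(n);K=np.array(c["camera_matrix"]);R=cv2.Rodrigues(np.array(c["rvec"]))[0];t=np.array(c["tvec"]).ravel()
    x,y=(np.array(uv)-K[:2,2])/[K[0,0],K[1,1]]
    o=-R.T@t; d=R.T@[x,y,1]; return o,d/np.linalg.norm(d)
def onplane(n,uv,z):
    o,d=ray(n,uv); return o+d*(z-o[2])/d[2]
def tri(a,b):
    (o1,d1),(o2,d2)=ray("top",a),ray("scene",b)
    s=np.linalg.lstsq(np.c_[d1,-d2],o2-o1,rcond=None)[0]
    p,q=o1+d1*s[0],o2+d2*s[1]; return (p+q)/2,np.linalg.norm(p-q)
E
python3 - <<'E'
from h import *
out=[];cs={}
for n,(u,v) in dict(top=(222,245),scene=(421,262)).items():
    p=cv2.imread(f"pics/{n}1.png"); s=p[v-20:v+20,u-20:u+20]
    m=(s.max(2)<48).astype(np.uint8)
    k,l,st,ce=cv2.connectedComponentsWithStats(m)
    for i in range(1,k):
        if st[i,4]>15: print(n,st[i],ce[i]+[u-20,v-20],onplane(n,ce[i]+[u-20,v-20],110).round(1))
    out.append(np.vstack([cv2.resize(s,(380,290),interpolation=0)]+[cv2.resize(cv2.cvtColor(m*255,8),(380,290),interpolation=0)]))
cv2.imwrite("pics/crop.png",np.hstack(out))
p=cv2.imread("pics/top1.png");d=np.load("topd.npy")
# plate outer edge: pixels bright, low-saturation 
hsv=cv2.cvtColor(p,cv2.COLOR_BGR2HSV); m=((hsv[...,1]<45)&(hsv[...,2]>120)).astype(np.uint8); m[:120]=0;m[265:]=0;m[:,:185]=0;m[:,328:]=0
c=max(cv2.findContours(m,0,1)[0],key=cv2.contourArea); e=cv2.fitEllipse(cv2.convexHull(c)); print(e,onplane("top",e[0],46).round(1))
print("depth knob",d[236:252,214:232].round()[::3,::3])
E
```

```text
top [15 12 12 11 58] [223.37931034 242.87931034] [488.2 277.4 110. ]
((256.20245361328125, 195.65670776367188), (123.92279815673828, 126.25304412841797), 71.74181365966797) [621.6 200.1  46. ]
depth knob [[1645. 1650. 1569. 1565. 1642. 1633.]
 [1645. 1571. 1571. 1567. 1566. 1612.]
 [1688. 1574. 1569. 1558. 1570. 1587.]
 [1617. 1572. 1568. 1568. 1571. 1616.]
 [1605. 1606. 1611. 1581. 1616. 1614.]
 [1607. 1615. 1614. 1610. 1611. 1610.]]
```

View pics/crop.png

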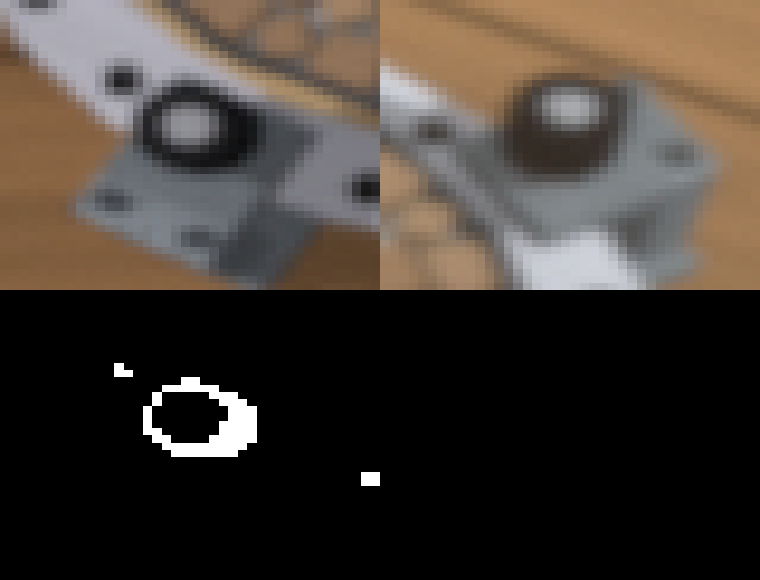

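Run:
```python
from h import *
from plant import ctrl
print(tri((222,242),(420,259)),onplane("top",(222,242),110),onplane("scene",(420,259),108),ctrl.tip_extent)
```

```text
(array([491.44419494, 281.02919146, 104.72668179]), np.float64(1.8158581118596837)) [490.52646552 280.94989602 110.        ] [493.77244281 280.56959493 108.        ] 22.0
```

Emit:
{"name": "drive_tool", "arguments": {
  "moves": [
    [[-0.5, -3.8, 0], [0, 0, -3], 100],
    [[-0.5, -3.8, 0], [0, 0, -3], 100],
    [[-0.5, -3.8, 0], [0, 0, -3], 100],
    [[-0.5, -3.8, 0], [0, 0, -3], 100],
    [[-0.5, -3.8, 0], [0, 0, -3], 100],
    [[-0.5, -3.8, 0], [0, 0, -3], 100],
    [[-0.5, -3.8, 0], [0, 0, -3], 100],
    [[-0.5, -3.8, 0], [0, 0, -3], 100],
    [[-0.5, -3.8, 0], [0, 0, -3], 100],
    [[-0.5, -3.8, 0], [0, 0, -3], 100]
  ]
}}

```text
time: 0.93
tool_pos: [483.9, -487.9, 252.8]
eef_rot: [0.92, -0.393, -0.0, -0.0]
ft_force: [0.4, -0.2, 0.6]
finger_gap: 85.3
```

Emit:
{"name": "drive_tool", "arguments": {
  "moves": [
    [[-0.6, -3.8, 0], [0, 0, -4], 100],
    [[-0.6, -3.8, 0], [0, 0, -4], 100],
    [[-0.6, -3.8, 0], [0, 0, -4], 100],
    [[-0.6, -3.8, 0], [0, 0, -4], 100],
    [[-0.6, -3.8, 0], [0, 0, -4], 100],
    [[-0.6, -3.8, 0], [0, 0, -4], 100],
    [[-0.6, -3.8, 0], [0, 0, -4], 100],
    [[-0.6, -3.8, 0], [0, 0, -4], 100],
    [[-0.6, -3.8, 0], [0, 0, -4], 100],
    [[-0.6, -3.8, 0], [0, 0, -4], 100]
  ]
}}

```text
time: 1.77
tool_pos: [608.1, -131.8, 252.9]
eef_rot: [0.999, -0.054, -0.0, -0.0]
ft_force: [-0.3, 0.7, -0.8]
finger_gap: 85.7
```

Emit:
{"name": "drive_tool", "arguments": {
  "moves": [
    [[0, -3.8, 0], [0, 0, -5], 100],
    [[0, -3.8, 0], [0, 0, -5], 100],
    [[0, -3.8, 0], [0, 0, -5], 100],
    [[0, -3.8, 0], [0, 0, -5], 100],
    [[0, -3.8, 0], [0, 0, -5], 100],
    [[0, -3.8, 0], [0, 0, -5], 100],
    [[0, -3.8, 0], [0, 0, -5], 100],
    [[0, -3.8, 0], [0, 0, -5], 100],
    [[0, -3.8, 0], [0, 0, -5], 100],
    [[0, -3.8, 0], [0, 0, -5], 100]
  ]
}}

```text
time: 2.6
tool_pos: [504.7, 221.7, 253.1]
eef_rot: [0.928, 0.374, 0.0, -0.0]
ft_force: [0.5, 1.3, -0.1]
finger_gap: 85.5
```

Emit:
{"name": "drive_tool", "arguments": {
  "moves": [
    [[1.57, -2.6, 0], [0, 0, 0], 100],
    [[1.57, -2.6, 0], [0, 0, 0], 100],
    [[0, 0, 2], [0, 0, -5], 80],
    [[0, 0, 2], [0, 0, -5], 80],
    [[0, 0, 2], [0, 0, -5], 80],
    [[0, 0, 0], [0, 0, 0], 80],
    [[0, 0, 0], [0, 0, 0], 80]
  ]
}}

```text
time: 3.18
tool_pos: [492.0, 278.9, 192.5]
eef_rot: [0.873, 0.488, -0.001, -0.0]
ft_force: [0.8, 0.2, -0.5]
finger_gap: 68.2
```

Run:
```python
from h import *
from plant import ctrl,camera
s=ctrl.read_state();print(s["tool_pos"],s["eef_rot"],s["finger_gap"],s["joint_pos"])
t,_=camera("top");c,_=camera("scene")
cv2.imwrite("pics/v2.png",np.hstack([cv2.resize(t[200:280,180:260],(400,600),interpolation=2)[:,:] if 0 else cv2.resize(t[200:280,180:260],(400,400),interpolation=2),cv2.resize(c[210:290,380:460],(400,400),interpolation=2)]))
```

```text
[491.9689861  278.93586387 192.51647782] [ 8.72567121e-01  4.88492407e-01 -1.32531922e-03 -1.77925352e-04] 68.24470519023657 [-0.16955476  0.56149821 -0.64835006  1.99643132  0.49228848  0.74556268
 -0.09526309]
```

View pics/v2.png

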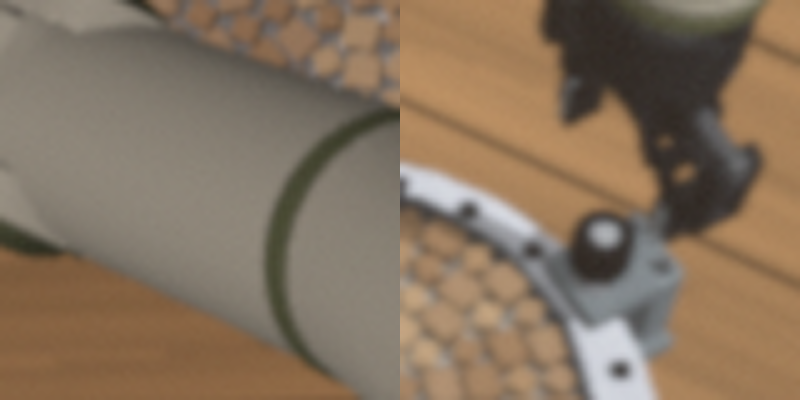

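Emit:
{"name": "drive_tool", "arguments": {
  "moves": [
    [[0, 0, 2.5], [0, 0, 0], 80],
    [[0, 0, 2.5], [0, 0, 0], 80],
    [[0, 0, 1.5], [0, 0, 0], 80],
    [[0, 0, 1], [0, 0, 0], 80],
    [[0, 0, 0.7], [0, 0, 0], 80],
    [[0, 0, 0], [0, 0, 0], 80],
    [[0, 0, 0], [0, 0, 0], 80]
  ],
  "squeeze": 20
}}

```text
time: 3.87
tool_pos: [492.8, 279.7, 112.0]
eef_rot: [0.872, 0.489, 0.0, 0.0]
ft_force: [0.3, 0.2, 0.3]
finger_gap: 68.4
```

Run:
```python
from h import *
from plant import ctrl,camera
s=ctrl.read_state();print(s["tool_pos"],s["ft_force"])
c,_=camera("scene")
cv2.imwrite("pics/v3.png",cv2.resize(c[210:290,370:470],(750,600),interpolation=2))
```

```text
[492.81243794 279.68770556 111.99721416] [0.31522228 0.16446923 0.26890211]
```

View pics/v3.png

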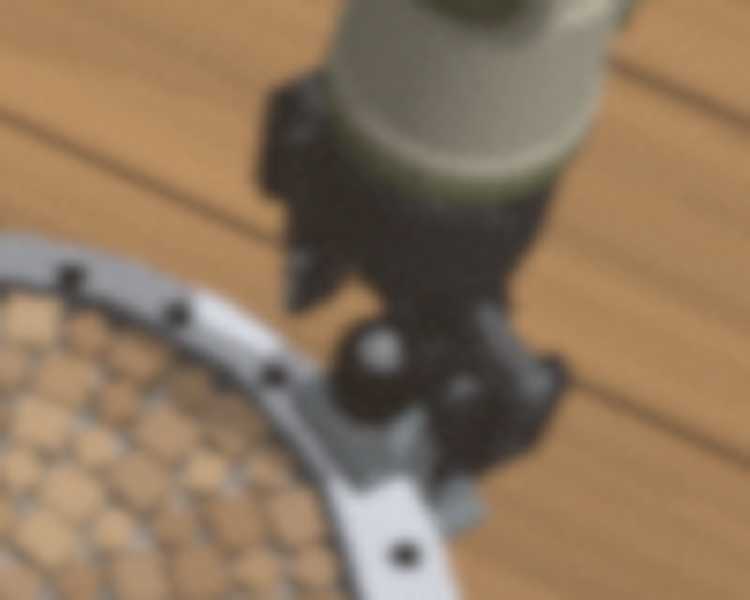

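Run:
```python
from h import *
c=calibration("scene")
x=np.array([.52,.853,0]);t=np.array([492.8,279.7,0])
P=[t+[0,0,z]+s*x for z in(88,109) for s in(-34,-48,34,48,0)]
q=cv2.projectPoints(np.array(P),np.array(c["rvec"]),np.array(c["tvec"]),np.array(c["camera_matrix"]),None)[0][:,0]
print(((q-[370,210])*7.5).round())
```

```text
[[310. 318.]
 [287. 287.]
 [422. 470.]
 [446. 503.]
 [365. 393.]
 [318. 287.]
 [295. 256.]
 [432. 441.]
 [456. 473.]
 [374. 363.]]
```

Emit:
{"name": "drive_tool", "arguments": {
  "moves": [
    [[0, 0, 0], [0, 0, 0], 45],
    [[0, 0, 0], [0, 0, 0], 45],
    [[0, 0, 0], [0, 0, 0], 45],
    [[0, 0, 0], [0, 0, 0], 30],
    [[0, 0, 0], [0, 0, 0], 30],
    [[0, 0, 0], [0, 0, 0], 30],
    [[0, 0, 0], [0, 0, 0], 30],
    [[0, 0, 0], [0, 0, 0], 30]
  ],
  "squeeze": 20
}}

```text
time: 4.58
tool_pos: [493.1, 280.0, 111.9]
eef_rot: [0.872, 0.49, 0.001, -0.0]
ft_force: [1.0, 1.4, 5.5]
finger_gap: 31.6
```

Emit:
{"name": "drive_tool", "arguments": {
  "moves": [
    [[0, 0, 0], [0, 0, 0], 20],
    [[0, 0, 0], [0, 0, 0], 20],
    [[0, 0, 0], [0, 0, 0], 20],
    [[0, 0, 0], [0, 0, 0], 20]
  ],
  "squeeze": 70
}}

```text
time: 4.92
tool_pos: [493.1, 280.0, 112.1]
eef_rot: [0.872, 0.49, 0.001, -0.0]
ft_force: [0.2, 0.4, 8.4]
finger_gap: 30.3
```

Emit:
{"name": "drive_tool", "arguments": {
  "moves": [
    [[0, 0, -0.2], [0, 0, 0], 20],
    [[0, 0, -0.2], [0, 0, 0], 20],
    [[0, 0, -0.2], [0, 0, 0], 20],
    [[0, 0, -0.2], [0, 0, 0], 20],
    [[0, 0, 0], [0, 0, 0], 20],
    [[0, 0, 0], [0, 0, 0], 20]
  ]
}}

```text
time: 5.42
tool_pos: [493.0, 280.0, 118.8]
eef_rot: [0.872, 0.49, 0.001, -0.001]
ft_force: [4.6, 3.8, -10.9]
finger_gap: 30.3
```

Emit:
{"name": "drive_tool", "arguments": {
  "moves": [
    [[0, 0, -0.2], [0, 0, 0], 20],
    [[0, 0, -0.2], [0, 0, 0], 20],
    [[0, 0, -0.2], [0, 0, 0], 20],
    [[0, 0, -0.1], [0, 0, 0], 20],
    [[0, 0, 0], [0, 0, 0], 20],
    [[0, 0, 0], [0, 0, 0], 20]
  ]
}}

```text
time: 5.92
tool_pos: [493.0, 279.9, 125.5]
eef_rot: [0.872, 0.49, 0.0, -0.001]
ft_force: [4.5, 5.2, -13.3]
finger_gap: 30.1
```

Emit:
{"name": "drive_tool", "arguments": {
  "moves": [
    [[0, 0, -0.1], [0, 0, 0], 20],
    [[0, 0, -0.1], [0, 0, 0], 20],
    [[0, 0, -0.1], [0, 0, 0], 20],
    [[0, 0, 0], [0, 0, 0], 20],
    [[0, 0, 0], [0, 0, 0], 20]
  ]
}}

```text
time: 6.33
tool_pos: [493.0, 279.9, 128.3]
eef_rot: [0.872, 0.49, 0.0, -0.001]
ft_force: [5.7, 5.3, -15.2]
finger_gap: 30.2
```

Emit:
{"name": "drive_tool", "arguments": {
  "moves": [
    [[0, 0, -0.1], [0, 0, 0], 20],
    [[0, 0, 0], [0, 0, 0], 20],
    [[0, 0, 0], [0, 0, 0], 20],
    [[0, 0, 0], [0, 0, 0], 20]
  ],
  "squeeze": 80
}}

```text
time: 6.67
tool_pos: [493.0, 279.9, 128.4]
eef_rot: [0.872, 0.49, 0.0, -0.001]
ft_force: [7.2, 7.3, -25.2]
finger_gap: 29.8
```

The tool has stopped rising and the force jumped from 15 N to 25 N, so the plunger is on its stop. I take one last look.

Run:
```python
from h import *
from plant import ctrl,camera
c,_=camera("scene")
s=ctrl.read_state();print(s["time"],s["tool_pos"],s["ft_force"],s["finger_gap"])
a=cv2.imread("pics/scene1.png")
print("change on table",cv2.absdiff(a,c)[270:360,290:390].mean(), cv2.absdiff(a,c)[160:300,160:280].mean())
cv2.imwrite("pics/v4.png",cv2.resize(c[200:360,290:470],(675,600),interpolation=2))
```

```text
6.7167 [492.99412081 279.93291426 128.4542951 ] [  7.61686878   7.22546859 -25.54176438] 30.11906762550067
change on table 4.823518518518519 6.139960317460318
```

View pics/v4.png

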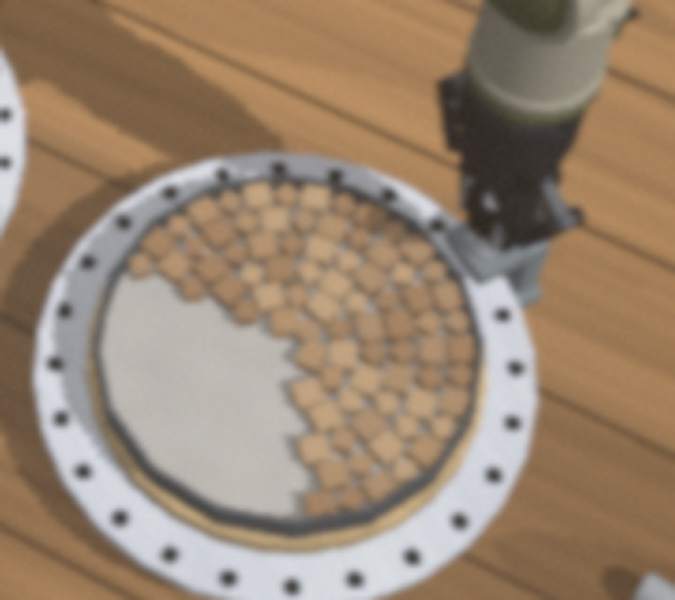

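The fingers hold the raised knob at about (495,215) in the crop, above the bracket. The mosaic with its bare wedge at (200,390) is where it was.

```bash
python3 -c "
from plant import sign_off
print(sign_off())"
```

```text
the job is handed in; nothing more can be done
None
```

The left turntable carries the unfinished mosaic. Its index plunger is pulled fully up and the gripper is still holding it with an 80 N grip, and I have handed the job in.

- **Plunger lift:** the tool rose about 16.3 mm. The pull followed the spring to 15 N, then jumped to 25 N while the tool rose only 0.1 mm more, so the plunger is on its stop. There was no sign of slipping.
- **Gripper opening:** it reads 30 mm on the 32 mm knob, a small difference I put down to give in the fingers or reading error. A side force of about 10 N remains on the wrist.
- **Scene:** the last picture shows the unfinished mosaic in its place. The arm did not touch the finished mosaic, its plunger or anything else on the bench. The before/after image difference over the tables was small but not zero. I put that down to the arm's shadow and did not check further.
- **Time:** the clock read about 6.7 s of the 32 s allowed.

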